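Slide the bamboo board home over the scrap chute and lock it

ROBOT

A 6-joint arm with a two-finger parallel gripper is mounted at the origin on the work surface. World frame = base frame: x ahead of the robot, y to its left, z up, the work surface at z = 0. Lengths are in m, angles in degrees, forces in N, time in s.
With the tool pointing down it reaches from about 0.325 to 0.775 m from the base axis. Payload 9.3 kg.
Tool frame: the origin (TCP) lies on the front face of the gripper's body, between the roots of the fingers; the fingertips stand 73 mm ahead of it and the grasp point (between the pads) lies 54 mm ahead of it; x points along the fingers, y is the direction in which the jaws open and shut, and the axes are right-handed (so a half turn about x gives the same grasp; the last joint's range is limited). The gripper opens to 85 mm and grips with 20 to 120 N. Pads are 22 mm wide; open, the fingers measure 114 mm over their backs; the gripper's body (76 mm by 85 mm) begins 54 mm behind the grasp point. The pads swing forward as they close: fully open they stand 13 mm farther back than shut.
Start: joints at [57.261, 14.817, 1.232, 76.415, 0, 81.257], TCP at [0.224, 0.502, 0.304] pointing down, gripper open.
Joint ranges: [-174.27, 174.27], [-52.1, 104.24], [-59.71, 78.15], [-110.17, 111.67], [-87.03, 83.33], [-180, 180]. Speed limits (degrees/s): [127.2, 127.2, 159.86, 180, 180, 180].

INTERFACE

Orientations are given as [roll, pitch, yaw] about the fixed x, y, z axes, in that order (R = Rz(yaw) Ry(pitch) Rx(roll)).
In Python, from plant import bot gives the robot as it stands. The module is installed in compiled form; this text tells all that it offers. Calls block until the motion is done:
- bot.move_pose(position, orientation): joint-space move of the TCP to a pose.
- bot.move_l(position, vel=0.15, rot=None): straight line of the TCP; rot=None keeps the orientation; vel is the mean speed in m/s.
- bot.move_joints(angles): joint-space move.
- bot.gripper_to(opening, effort=None): finger opening in m; effort is the grip in N (None keeps the last); returns when the fingers have stopped.
- bot.pause(seconds).
- bot.ik(position, orientation): joint angles nearest the present ones, or None.
- bot.snapshot(name): name is "side" or "top"; returns a dict with "image" (420x560x3 uint8, red, green, blue), "fx", "fy", "cx", "cy" (pixels), "distortion" ([k1, k2, p1, p2, k3] as OpenCV has them; the pictures are not rectified), "R" (3x3) and "t" (3): a world point X has camera coordinates R X + t. Camera axes: x right, y down, z forward; pixel columns grow to the right and rows downward; lengths in m; the calibration is good to about 2 mm. A picture is of the moment at which its call begins. There is no depth.
A pose or a line that the arm cannot do raises bot.MotionError and nothing moves.
- bot.finish_job(): hands the job in, once; it reports no verdict.
Readings, each from a call of its own:
- bot.current_clock(): time.
- bot.current_joint_pos(): joint angles.
- bot.current_qvel(): joint speeds.
- bot.current_effort(): joint torques, N m.
- bot.current_tool_pos(): TCP position.
- bot.current_orientation(): TCP orientation.
- bot.current_contact_force(): force on the tool from outside, world axes, zero at the start.
- bot.current_moment(): the same for the moment, N m.
- bot.current_finger_gap(): finger opening in m.
Only numpy, scipy, OpenCV 4.12 (cv2) and the standard library are available. Lean on these libraries where they do the work, as an engineer would, in place of code of your own. Each camera call takes 0.05 s, during which the arm holds its last target.

TASK

Close off the scrap chute: without lifting it off the steel, slide the bamboo board along the deck until you feel it drop into its pocket and lie flat there, pushing only gently so that it never grinds hard against the deck. Then pull the red hold-down lever all the way round so that its tongue lies over the board, let go, and leave everything else on the counter where it is.

Things in the scene. Friction and masses are not known exactly. Their poses are not given: they have to be found in the camera images.
- station: Fixed prep station: grey base 225 x 500 mm, 12 mm high, under a bright steel deck plate 170 mm wide (x), 450 mm long (y), deck top 20 mm above the counter. Origin: on the counter under the deck's centre line; z up; y along the deck, the way the board must slide; lever on the -x side. A pocket is cut in the deck's +y half. Nothing here but the lever moves under ordinary forces.
- pocket_nominal (a point): Nominal pocket centre at deck-top height: x 0, y +100, z 20 mm of the station. The pocket is 125 mm (x) by 165 mm (y), 8 mm deep, square to the station, black rubber flap in its floor. The deck with its pocket was clamped up to 20 mm either way along y; this shift is not measured, so the true centre (exactly on x = 0) must be found by feel or sight.
- board: Loose bamboo board 120 (x) by 160 (y) by 10 mm thick, 0.2 to 0.3 kg. Origin: centre of underside, z up. Starts askew on the -y half of the deck, underside 20 mm above the counter. Squared up it fits the pocket with 2.5 mm to spare per side; home, its underside is 12 mm above the counter. Its front tips in first; unless held up it drops home by its weight when near the pocket's +y wall.
- board_grip (a point): Point in the upright wooden bar grip at the board's middle, 34 mm above the board's underside. The bar is 24 mm thick (y), 50 mm long (x), and rises from the board's top face (10 mm above its underside) to 46 mm.
- lever (a joint): Angle of the red hold-down lever about its upright pivot, rad: 0 = tongue along the station's +y, black post along -y (open); 1.57 = stop, tongue along +x over the board's edge, post along -x. Turns clockwise seen from above, about 2 N at the post, stays where left. The tongue passes 5 mm above the deck: it clears the board only when the board is home (2 mm above the deck).
- lever_grip (a point): Point on the lever's black upright round post (16 mm diameter, rising from 31 to 73 mm above the counter), 54 mm above the counter. The post is 70 mm from the pivot, opposite the tongue (65 mm long from the pivot, 18 mm wide).
- lever_pivot (a point): The lever's pivot axis at the lever's mid-thickness, 28 mm above the counter, on the base beside the deck: x = -103 mm, y = +100 mm of the station.
- jug: Glass measuring jug with red marks, 110 mm wide at the rim, 130 mm high, handle to +y; origin at the centre of its underside. Leave alone.
- mill: Orange pepper mill, 62 mm wide, 203 mm high; origin at the centre of its underside. Leave alone.
- trivet: Green silicone ring trivet, 170 mm across, 8 mm thick; origin at the centre of its underside. Leave alone.
- saltbowl: Blue bowl, 90 mm wide, 45 mm high; origin at the centre of its underside. Leave alone.
- spicejar: Amber jar with black lid, 48 mm wide, 85 mm high; origin at the centre of its underside. Leave alone.
- mug: White mug, 80 mm wide, 90 mm high; origin at the centre of its underside. Leave alone.

How it is judged (in metres and radians):
On the way, in this order (a step that is already met when the one before it is completed fails the run):
1. the board has dropped into the pocket and lies flat there (height (world z) of board between 0.01 and 0.014 m and angle between board's own z axis and vertical below 0.02 rad and horizontal distance between board and pocket_nominal below 0.03 m), for 0.2 s.
2. the lever has been pulled round over the board (value of joint lever above 1.4 rad), for 0.2 s.
At the end, for the whole second after the job is handed in: The board lies flat in the pocket (underside 10 to 14 mm above the counter, tilt under 0.02 rad, centre within 30 mm of the nominal pocket centre), at rest, and the lever stands past 1.40 rad (all of step 1 and linear speed of board below 0.01 m/s and value of joint lever above 1.4 rad); the robot touches nothing.
It fails at once if the board is lifted (underside's centre more than 12 mm above the deck) (height (world z) of board above 0.032 m).
It fails at once if the board is pressed against the station (deck, pocket walls or lever) with more than 35 N (contact force between board and station above 35 N).
It fails at once if another thing on the counter is moved more than 30 mm (distance of any of jug, mill, trivet, saltbowl, spicejar, mug from where it was at the start of the episode above 0.03 m).
It also fails if it takes over 61 s, if anything falls off the work surface, if the arm or the gripper's body presses on something with over 40 N, if the wrist force passes 120 N, or if a joint passes its speed limit or range.

## Working session

There is one attempt and no reset: what is moved stays moved. The work goes in short steps, each a Python script; the robot and the scene stay as the last script left them, time stands still between calls to the robot, and variables do not carry over. Pictures are saved under pics/ and viewed, and the job is handed in when it is done.

```bash
mkdir -p pics; ls; python3 - <<'E'
from plant import bot
import cv2
for n in ("side","top"):
    s=bot.snapshot(n); cv2.imwrite(f"pics/{n}0.png",s["image"][:,:,::-1])
    import numpy as np
    np.save(f"{n}0.npy",s,allow_pickle=True)
    print(n,s["fx"],s["cx"],s["cy"],s["distortion"],-np.array(s["R"]).T@s["t"],np.round(s["R"],3).tolist())
print(bot.current_clock(),bot.current_orientation(),bot.current_contact_force(),bot.current_finger_gap())
E
```

```text
pics
side 486.25591059845897 284.6745770471074 204.64690595060438 [-0.13173528  0.          0.          0.          0.        ] [-0.22221783 -0.81140532  0.96184701] [[0.725, -0.689, -0.002], [-0.43, -0.451, -0.782], [0.538, 0.567, -0.623]]
top 449.22196135222055 273.738562592468 212.93109668404048 [-0.06221205  0.          0.          0.          0.        ] [0.41904323 0.0051282  1.27595966] [[0.013, -1.0, 0.007], [-0.998, -0.013, -0.064], [0.064, -0.006, -0.998]]
0.1 [ -98.54219101   89.93087253 -122.53741005] [ 0.23251289 -0.84458215 -0.66487471] 0.08570875072164526
```

View pics/side0.png

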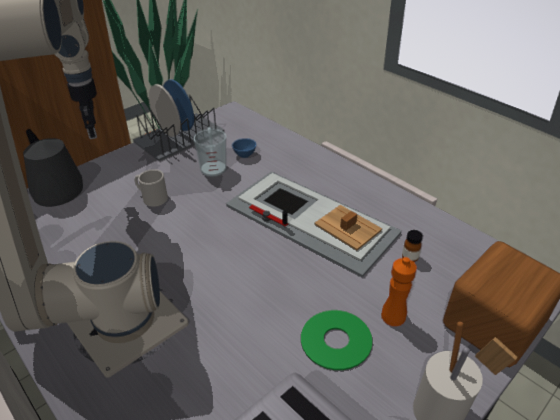

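View pics/top0.png

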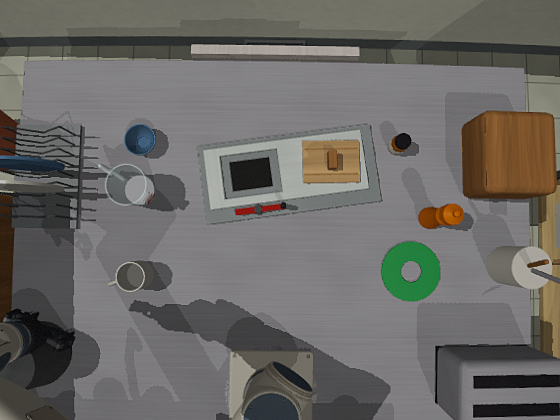

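The side view shows the station at about (310,220), with the red lever at (268,215) and the board at (350,225). In the top view the pocket is near (250,174), the board near (331,161), the lever near (262,209) and its post near (284,206). I'll zoom in next.

```bash
python3 - <<'E'
import cv2
a=cv2.imread("pics/top0.png")[110:235,190:390]; cv2.imwrite("pics/top0z.png",cv2.resize(a,None,fx=4,fy=4,interpolation=cv2.INTER_CUBIC))
a=cv2.imread("pics/side0.png")[165:275,220:410]; cv2.imwrite("pics/side0z.png",cv2.resize(a,None,fx=4,fy=4,interpolation=cv2.INTER_CUBIC))
E
```

```text
(no output)
```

View pics/top0z.png

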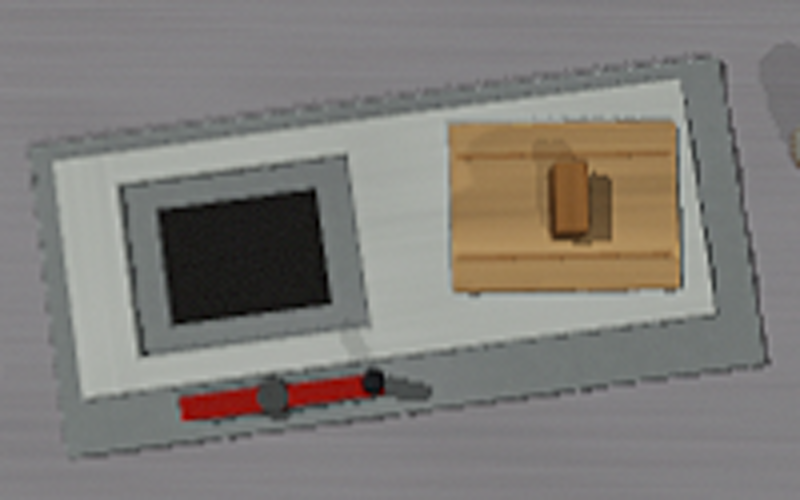

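View pics/side0z.png

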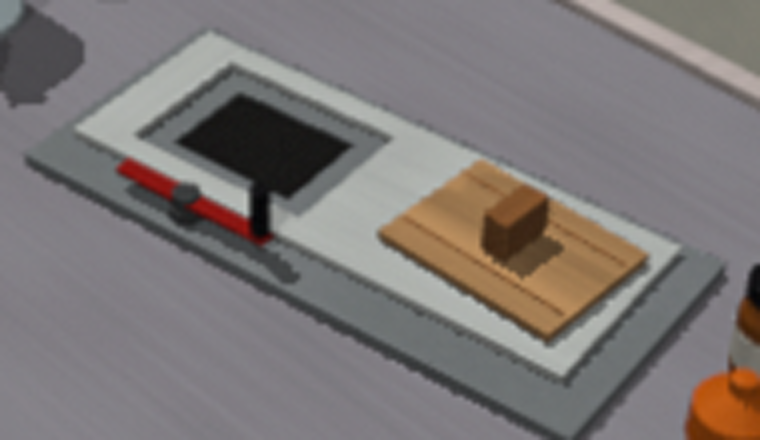

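```bash
cat > h.py <<'E'
import numpy as np, cv2
def load(f): return np.load(f,allow_pickle=True).item()
def K(s): return np.array([[s["fx"],0,s["cx"]],[0,s["fy"],s["cy"]],[0,0,1.]])
def norm(s,px): return cv2.undistortPoints(np.asarray(px,float).reshape(-1,1,2),K(s),np.array(s["distortion"],float)).reshape(-1,2)
def rays(s,px):
    n=norm(s,px); R=np.array(s["R"]); d=np.c_[n,np.ones(len(n))]@R; return -R.T@np.array(s["t"]),d
def plane(s,px,z):
    c,d=rays(s,px); return c+d*((z-c[2])/d[:,2])[:,None]
def tri(s1,p1,s2,p2):
    P=[np.c_[np.array(s["R"]),np.array(s["t"])] for s in (s1,s2)]
    X=cv2.triangulatePoints(P[0],P[1],norm(s1,p1).T.copy(),norm(s2,p2).T.copy()); return (X[:3]/X[3]).T
def proj(s,X):
    r,_=cv2.Rodrigues(np.array(s["R"],float)); return cv2.projectPoints(np.asarray(X,float).reshape(-1,1,3),r,np.array(s["t"],float),K(s),np.array(s["distortion"],float))[0].reshape(-1,2)
def big(m):
    c,_=cv2.findContours(m.astype(np.uint8),cv2.RETR_EXTERNAL,cv2.CHAIN_APPROX_NONE); return max(c,key=cv2.contourArea).reshape(-1,2)
def hsv(s): return cv2.cvtColor(s["image"],cv2.COLOR_RGB2HSV)
ROI={"top":(110,235,190,390),"side":(165,275,220,400)}
def masks(s,name):
    h=hsv(s); H,S,V=[h[...,i].astype(int) for i in range(3)]
    r=np.zeros(H.shape,bool); a=ROI[name]; r[a[0]:a[1],a[2]:a[3]]=1
    red=r&((H<6)|(H>174))&(S>150)&(V>90)
    tan=r&(H>8)&(H<22)&(S>85)&(V>140)
    bar=r&(H>5)&(H<20)&(S>110)&(V<175)&(V>80)
    wood=r&(H>5)&(H<24)&(S>70)
    steel=r&(S<40)&(V>165)
    blk=r&(V<50)
    return dict(red=red,tan=tan,bar=bar,wood=wood,steel=steel,blk=blk)
def quad(pts2d):
    return cv2.minAreaRect((pts2d*1000).astype(np.float32))
E
python3 - <<'E'
from h import *
for n in("top","side"):
    s=load(f"{n}0.npy"); m=masks(s,n)
    for k,z in(("steel",.02),("wood",.03),("red",.031)):
        mm=m[k].copy()
        if k=="steel": mm|=m["wood"]
        p=big(mm); q=quad(plane(s,p,z)[:,:2])
        print(n,k,np.round(q[0],1),np.round(q[1],1),round(q[2],2))
    # dark pocket: fill holes in the steel
    full=np.zeros(m["steel"].shape,np.uint8); cv2.fillPoly(full,[cv2.convexHull(big(m["steel"]|m["wood"]).astype(np.int32))],1)
    full=cv2.erode(full,np.ones((5,5)))
    hole=(full>0)&~m["steel"]&~m["wood"]&~m["red"]
    hole=cv2.morphologyEx(hole.astype(np.uint8),cv2.MORPH_OPEN,np.ones((3,3)))
    q=quad(plane(s,big(hole),.02)[:,:2]); print(n,"hole",q)
    vis=s["image"].copy()
    for k,c in(("steel",(0,255,0)),("wood",(255,0,255)),("red",(0,0,255)),("bar",(255,255,0)),("blk",(0,255,255))): vis[m[k]]=c
    a=ROI[n]; vis=vis[a[0]:a[1],a[2]:a[3]]
    cv2.imwrite(f"pics/m_{n}0.png",cv2.resize(vis[:,:,::-1],None,fx=4,fy=4,interpolation=cv2.INTER_NEAREST))
E
```

```text
top steel [625.  -34.6] [166.3 448.6] 8.5
top wood [ 646.5 -161.1] [119.4 159.1] 2.08
top red [503.8  77.8] [16.6 55.8] 8.39
top hole ((604.6715087890625, 63.56219482421875), (141.76214599609375, 168.22171020507812), 7.738783359527588)
side steel [628. -32.] [167.6 448. ] 8.47
side wood [ 646.5 -162.6] [124.6 162.9] 1.57
side red [515.1   7.1] [14.5 51.6] 8.82
side hole ((609.2308959960938, 66.19676208496094), (138.7267608642578, 169.3828582763672), 8.085186004638672)
```

View pics/m_top0.png

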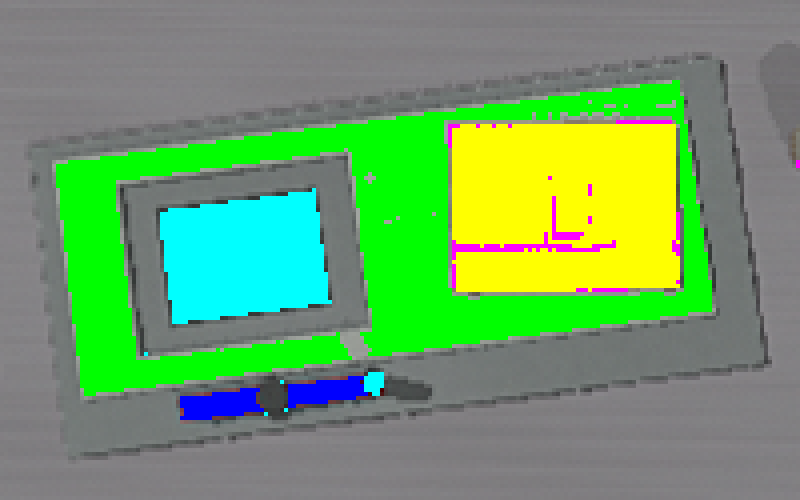

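View pics/m_side0.png

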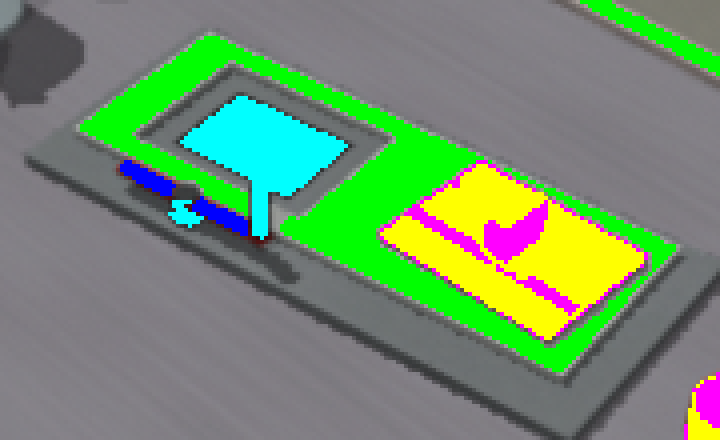

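The top view gives the deck outline as 166 x 449 mm and the board as 119 x 159 mm, matching the text. The two views agree to within about 3 mm. Next I'll triangulate the bar, board, pocket and post for heights.

```bash
python3 - <<'E'
import cv2
for n,(a,b,c,d) in dict(top=(140,180,310,360),side=(200,245,325,375)).items():
    i=cv2.imread(f"pics/{n}0.png")[a:b,c:d]; i=cv2.resize(i,None,fx=8,fy=8,interpolation=cv2.INTER_NEAREST); cv2.imwrite(f"pics/bar_{n}.png",i)
    print(n,i.shape)
a=cv2.imread("pics/bar_top.png");b=cv2.imread("pics/bar_side.png")
import numpy as np
o=np.zeros((360,800,3),np.uint8); o[:320,:400]=a;o[:360,400:]=b; cv2.imwrite("pics/bar.png",o)
E
```

```text
top (320, 400, 3)
side (360, 400, 3)
```

View pics/bar.png

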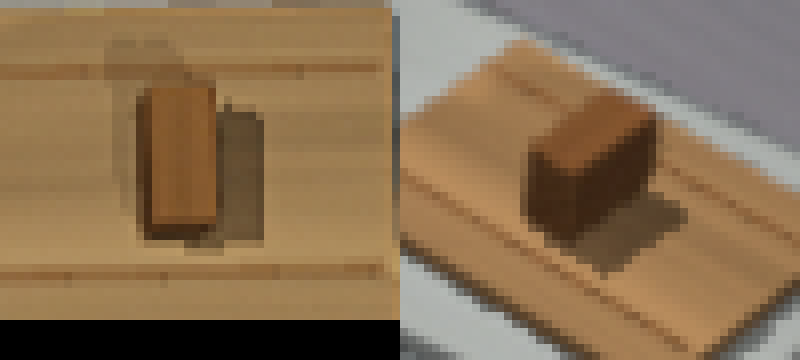

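The bar's top face is centred near pixel (332.5,158.4) in the top view and (348.6,216.0) in the side view.

```bash
python3 - <<'E'
from h import *
T,S=load("top0.npy"),load("side0.npy")
f=lambda z,o,k:(np.array(z,float)/k+o-.5)
ot,os_=np.array([310,140]),np.array([325,200])
tp=[f(p,ot,8) for p in [(152,88),(214,86),(216,214),(153,216),(184,151)]]
# order: top-view (+y,+x),( -y,+x),(-y,-x),(+y,-x); side: left-near=+y,-x? 
sp=[f(p,os_,8) for p in [(205,92),(255,118),(180,168),(130,150),(192.5,132)]]
print("bar top\n",np.round(tri(T,tp,S,sp)*1000,1))
o1,o2=np.array([190,110]),np.array([220,165])
print("board top corners\n",np.round(tri(T,[f(p,o1,4) for p in [(448,124),(677,122),(682,290),(454,292)]],S,[f(p,o2,4) for p in [(482,160),(649,258),(550,337),(380,234)]])*1000,1))
tq=[f(p,o1,4) for p in [(120,185),(348,155),(369,326),(143,355)]]; sq=[f(p,o2,4) for p in [(233,65),(393,139),(297,215),(137,134)]]
X=tri(T,tq,S,sq)*1000;print("pocket\n",np.round(X,1),X.mean(0),"sides",[np.linalg.norm(X[i]-X[(i+1)%4]).round(1) for i in range(4)])
print("pocket ctr plane top/side", plane(T,tq,.02).mean(0)*1000,plane(S,sq,.02).mean(0)*1000)
dq=[f(p,o1,4) for p in [(53,159),(681,80),(715,315),(83,397)]]; ds=[f(p,o2,4) for p in [(210,31),(684,248),(566,380),(76,129)]]
X=tri(T,dq,S,ds)*1000;print("deck\n",np.round(X,1),X.mean(0))
for a,b in((0,1),(3,2)): d=X[a]-X[b]; print(np.degrees(np.arctan2(-d[0],d[1])))
print("post top",tri(T,[f((374,381),o1,4)],S,[f((261,183),o2,4)])*1000)
print("pivot",tri(T,[f((273,398),o1,4)],S,[f((186,190),o2,4)])*1000)
E
```

```text
bar top
 [[ 668.8 -149.6   66.2]
 [ 670.4 -171.3   65.9]
 [ 626.3 -172.2   68.4]
 [ 625.4 -150.7   64.4]
 [ 647.7 -161.    66.2]]
board top corners
 [[ 705.2  -79.3   29.5]
 [ 708.3 -240.2   29.8]
 [ 589.4 -244.    31.7]
 [ 586.2  -84.5   28.4]]
pocket
 [[659.3 151.9  22.1]
 [682.5  -8.4  22.5]
 [560.9 -24.6  25.1]
 [538.7 132.9  25.2]] [610.34469344  62.95857744  23.70816019] sides [np.float64(162.0), np.float64(122.7), np.float64(159.1), np.float64(122.2)]
pocket ctr plane top/side [610.70541615  63.22300138  20.        ] [613.68782092  66.29459462  20.        ]
deck
 [[ 677.   199.5   23.9]
 [ 741.8 -245.9   22.1]
 [ 574.6 -270.7   19. ]
 [ 509.4  174.2   22.7]] [625.68726404 -35.75097667  21.94262027]
8.2835910283242
8.340885422979403
post top [[518.82248954 -27.96677693  81.44946127]]
pivot [[508.70545064  41.14701706  39.76232649]]
```

The heights check out: bar top 66 mm (66 expected), board top about 30 mm, deck about 21 mm. I make the board centre (647,-162) mm with yaw about 1.8°, the station yaw about 8.4°, and the pocket centre about (612,65) mm. Now I'll grasp the bar.

```bash
python3 - <<'E'
from h import *
T,S=load("top0.npy"),load("side0.npy")
f=lambda z,o,k:(np.array(z,float)/k+o-.5)
o1,o2=np.array([190,110]),np.array([220,165])
print(plane(T,[f((374,381),o1,4)],.073)*1000,plane(S,[f((261,183),o2,4)],.073)*1000)
print(plane(T,[f((184,151),np.array([310,140]),8)],.066)*1000,plane(S,[f((192.5,132),np.array([325,200]),8)],.066)*1000)
from plant import bot
for psi in (1.8,8.4,-171.6,-178.2,-36,54,-126,144):
    q=bot.ik([.647,-.161,.110],[0,90,psi]); print(psi,None if q is None else np.round(q,1))
print(bot.current_clock(),bot.current_contact_force())
for psi in (-178.2,1.8):
  if bot.ik([.647,-.161,.110],[0,90,psi]) is not None: break
bot.move_pose([.647,-.161,.19],[0,90,1.8])
print(bot.current_clock(),bot.current_joint_pos().round(1) if hasattr(bot.current_joint_pos(),'round') else bot.current_joint_pos(),bot.current_contact_force())
s=bot.snapshot("top"); cv2.imwrite("pics/top1.png",s["image"][:,:,::-1])
s=bot.snapshot("side"); cv2.imwrite("pics/side1.png",s["image"][:,:,::-1])
E
```

```text
[[518.39792756 -27.26858077  73.        ]] [[527.15615562 -21.27544554  73.        ]]
[[ 647.768854  -161.0901103   66.       ]] [[ 647.77376104 -160.8311818    66.        ]]
1.8 [-21.2  32.   -0.5  57.5   0.  -23. ]
8.4 [-21.2  32.   -0.5  57.5   0.  -29.6]
-171.6 [-21.2  32.   -0.5  57.5   0.  150.4]
-178.2 [-21.2  32.   -0.5  57.5   0.  157. ]
-36 [-21.2  32.   -0.5  57.5   0.   14.8]
54 [-21.2  32.   -0.5  57.5   0.  -75.2]
-126 [-21.2  32.   -0.5  57.5   0.  104.8]
144 [ -21.2   32.    -0.5   57.5    0.  -165.2]
0.1 [ 0.23251289 -0.84458215 -0.66487471]
2.9 [-21.1  28.9   6.3  67.5   0.  -23. ] [-0.02045427 -0.15171679  0.39911198]
```

```bash
python3 - <<'E'
from plant import bot
import cv2,numpy as np
f0=np.array(bot.current_contact_force()); print(f0.round(2))
bot.gripper_to(.05,30)
bot.move_l([.6477,-.161,.111],vel=.08)
print(bot.current_clock(),np.array(bot.current_contact_force()).round(2))
bot.gripper_to(0.0,25)
print(bot.current_clock(),np.array(bot.current_contact_force()).round(2),bot.current_finger_gap(),np.array(bot.current_moment()).round(2),bot.current_tool_pos())
for n in("top","side"):
    s=bot.snapshot(n); a=dict(top=(110,235,190,390),side=(150,275,220,420))[n]
    cv2.imwrite(f"pics/{n}2.png",cv2.resize(s["image"][a[0]:a[1],a[2]:a[3],::-1],None,fx=4,fy=4))
E
```

```text
[ 0.57 -0.07  0.64]
4.5833 [-0.18 -1.11  0.03]
4.925 [0.06 0.06 3.4 ] 0.02347696107534148 [-0.07  0.07  0.01] [ 0.6478721  -0.16113131  0.11156203]
```

View pics/side2.png

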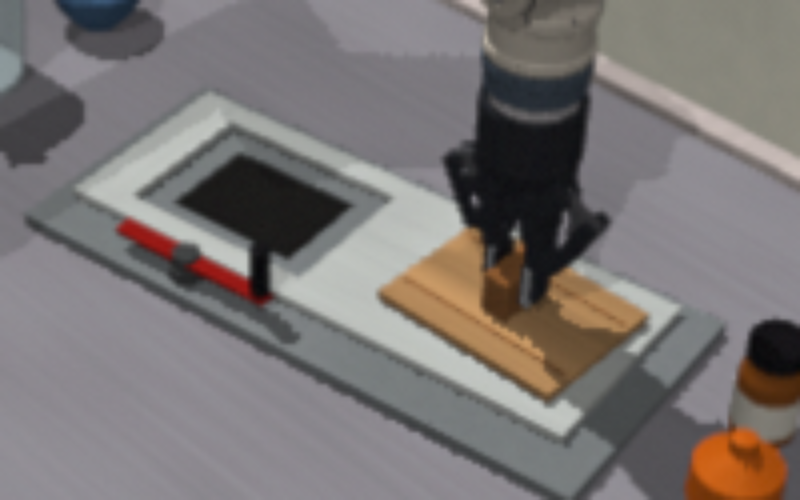

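The bar is gripped (gap 23.5 mm) with about 3 N down on the deck. Next I'll turn the board square and slide it to just before the pocket, checking force on the way.

```bash
python3 - <<'E'
from plant import bot
import cv2,numpy as np
from h import *
P=np.array([.612,.065]); u=np.array([-.1461,.9893])
A=np.array([.6478,-.161]); B=P-.105*u
for i in range(1,6):
    k=i/5; p=A+k*(B-A)
    bot.move_l([p[0],p[1],.1117],vel=.06,rot=[0,90,1.8+6.6*k])
    F=np.array(bot.current_contact_force()); print(bot.current_clock(),F.round(1),np.array(bot.current_moment()).round(2))
    if np.abs(F).max()>12: break
print(bot.current_tool_pos(),bot.current_orientation(),bot.current_finger_gap())
for n in("top","side"):
    s=bot.snapshot(n); np.save(f"{n}3.npy",s,allow_pickle=True); a=dict(top=(110,235,190,390),side=(150,275,220,420))[n]
    cv2.imwrite(f"pics/{n}3.png",cv2.resize(s["image"][a[0]:a[1],a[2]:a[3],::-1],None,fx=4,fy=4,interpolation=cv2.INTER_CUBIC))
E
```

```text
5.5917 [0.3 2.2 2. ] [ 0.27  0.05 -0.  ]
6.1583 [0.8 2.1 1.2] [ 0.13 -0.01  0.  ]
6.725 [ 0.   0.6 -0.5] [ 0.08 -0.05 -0.02]
7.2917 [-0.5  0.5 -1.9] [ 0.01  0.03 -0.02]
7.8583 [-0.9 -0.7 -1.8] [-0.01  0.01 -0.02]
[ 0.627282   -0.03850447  0.11169872] [-160.54680688   89.99440396 -152.11135048] 0.02366663806925061
```

View pics/side3.png

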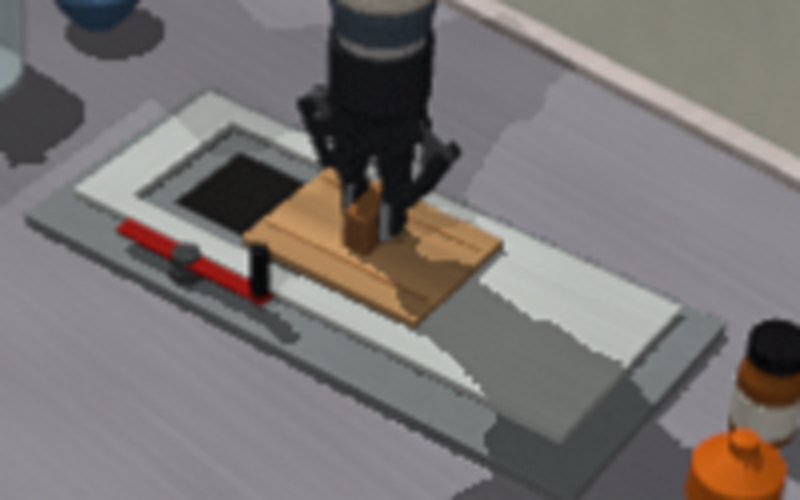

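View pics/top3.png

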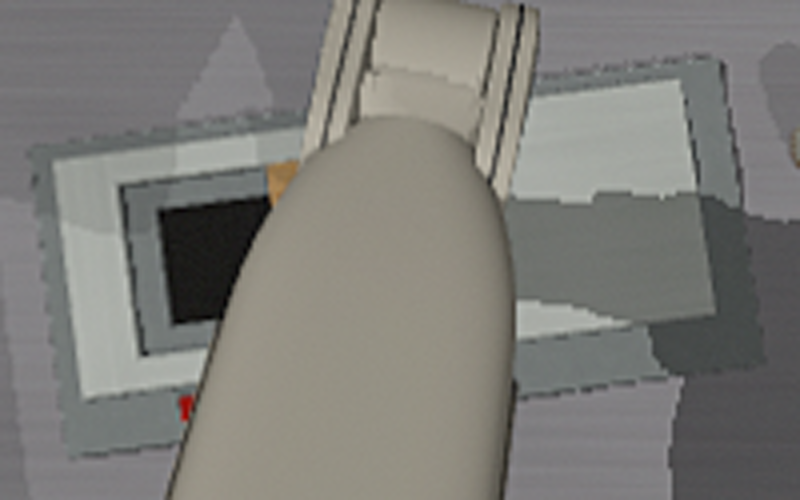

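The side view shows the board at (350,225) with its front over the pocket, square to the deck; forces are under 3 N. I'll check the alignment within the side view.

```bash
python3 - <<'E'
from h import *
S=load("side3.npy"); f=lambda z,o,k:(np.array(z,float)/k+o-.5)
o3=np.array([220,150])
# refine with mask: fit long edge near & right edge
h=hsv(S);H,Sa,V=[h[...,i].astype(int) for i in range(3)]
m=(H>5)&(H<24)&(Sa>70); r=np.zeros(m.shape,bool); r[185:235,275:350]=1
m&=r
p=cv2.convexHull(big(m).astype(np.int32)).reshape(-1,2)
ap=cv2.approxPolyDP(p,3,True).reshape(-1,2); print(ap.tolist())
# manual corners
c=[f(q,o3,4) for q in [(332,169),(505,242),(415,326),(245,240)]]
W=plane(S,c,.03)*1000; print("board z.03\n",W.round(1),W.mean(0).round(1))
for a,b in((0,1),(3,2)): d=W[a]-W[b]; print("yaw",np.degrees(np.arctan2(-d[0],d[1])))
pk=plane(S,[f(q,np.array([220,165]),4) for q in [(233,65),(393,139),(297,215),(137,134)]],.02)*1000
print("pocket",pk.round(1),pk.mean(0).round(1))
dk=plane(S,[f(q,np.array([220,165]),4) for q in [(210,31),(684,248),(566,380),(76,129)]],.02)*1000; print("deck",dk.mean(0).round(1))
uy=np.array([-.1461,.9893]);ux=np.array([.9893,.1461])
for nm,X in(("board",W),("pocket",pk),("deck",dk)):
    e=X[:,:2]-dk.mean(0)[:2]; print(nm,"x",(e@ux).round(1),"y",(e@uy).round(1))
E
```

```text
[[280, 208], [303, 191], [344, 212], [322, 231]]
board z.03
 [[ 668.4   45.4   30. ]
 [ 698.2 -110.2   30. ]
 [ 578.5 -128.2   30. ]
 [ 557.1   27.9   30. ]] [625.5 -41.3  30. ]
yaw 10.865437588043442
yaw 7.7912487626891265
pocket [[661.6 153.8  20. ]
 [684.9  -6.3  20. ]
 [565.2 -20.3  20. ]
 [543.1 138.   20. ]] [613.7  66.3  20. ]
deck [628.7 -34.5  20. ]
board x [ 50.9  57.7 -63.4 -61.7] y [ 73.2 -85.1 -85.4  72.2]
pocket x [ 60.   59.7 -60.7 -59.4] y [181.5  19.7  23.3 183.1]
deck x [ 86.6  84.8 -87.1 -84.3] y [ 227.7 -225.7 -227.6  225.6]
```

The alignment sits within a couple of mm, so I'll continue to the estimated pocket centre and then lower in guarded 1 mm steps.

```bash
python3 - <<'E'
from plant import bot
import numpy as np
P=np.array([.612,.065]); u=np.array([-.1461,.9893])
F0=np.array(bot.current_contact_force())
for d in(.08,.055,.03,.015,.007,.003,0):
    p=P-d*u; bot.move_l([p[0],p[1],.1117],vel=.05,rot=[0,90,8.4])
    F=np.array(bot.current_contact_force()); print(d,round(bot.current_clock(),2),F.round(1))
    if np.abs(F).max()>12: break
for i in range(1,10):
    z=.1117-.001*i
    bot.move_l([P[0],P[1],z],vel=.02)
    bot.pause(.05)
    F=np.array(bot.current_contact_force()); print("z",z,round(bot.current_clock(),2),F.round(1),np.array(bot.current_moment()).round(2))
    if F[2]>7 or np.abs(F).max()>10: break
E
```

```text
0.08 8.61 [ 0.7 -0.5 -2.2]
0.055 9.26 [ 0.7  0.3 -2. ]
0.03 9.91 [-0.7  0.4 -1.6]
0.015 10.36 [ 0.3 -0.2 -2.9]
0.007 10.67 [ 0.6 -0.7 -2.2]
0.003 10.92 [ 0.  -0.6 -2.5]
0 11.17 [ 0.2  0.  -1.8]
z 0.11069999999999999 11.47 [ 0.5 -0.1 -2.2] [-0.   -0.02  0.  ]
z 0.10969999999999999 11.77 [-0.5 -0.4 -2.7] [-0.01 -0.02  0.04]
z 0.10869999999999999 12.07 [ 0.4 -0.1 -2.6] [0.01 0.03 0.  ]
z 0.10769999999999999 12.37 [-0.5  0.5 -1.4] [ 0.04 -0.05 -0.01]
z 0.10669999999999999 12.67 [ 0.1  0.8 -2. ] [-0.03 -0.03  0.04]
z 0.10569999999999999 12.97 [ 0.5  0.9 -1.4] [ 0.02 -0.02 -0.03]
z 0.10469999999999999 13.27 [ 1.   0.1 -1.7] [-0.06  0.02 -0.04]
z 0.10369999999999999 13.57 [ 0.2  0.2 -1.8] [-0.02 -0.01  0.  ]
z 0.10269999999999999 13.87 [-2.6 -0.2  5.9] [-0.05  0.53  0.  ]
```

It went down without touching the walls and met the floor after about 8 mm. I'll release, back off and look.

```bash
python3 - <<'E'
from plant import bot
import numpy as np,cv2
bot.move_l([.612,.065,.1035],vel=.03)
bot.gripper_to(.045,20)
bot.move_l([.612,.065,.20],vel=.12)
bot.move_pose([.45,-.10,.24],[0,90,-36])
print(bot.current_clock(),np.array(bot.current_contact_force()).round(1))
for n in("top","side"):
    s=bot.snapshot(n); np.save(f"{n}4.npy",s,allow_pickle=True); a=dict(top=(110,235,190,390),side=(150,275,220,420))[n]
    cv2.imwrite(f"pics/{n}4.png",cv2.resize(s["image"][a[0]:a[1],a[2]:a[3],::-1],None,fx=4,fy=4,interpolation=cv2.INTER_CUBIC))
E
```

```text
16.35 [ 0.2  0.3 -0.9]
```

View pics/side4.png

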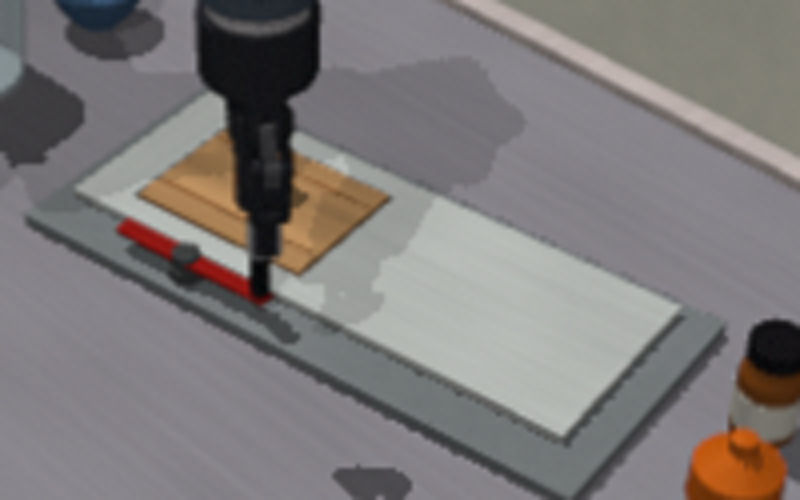

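View pics/top4.png

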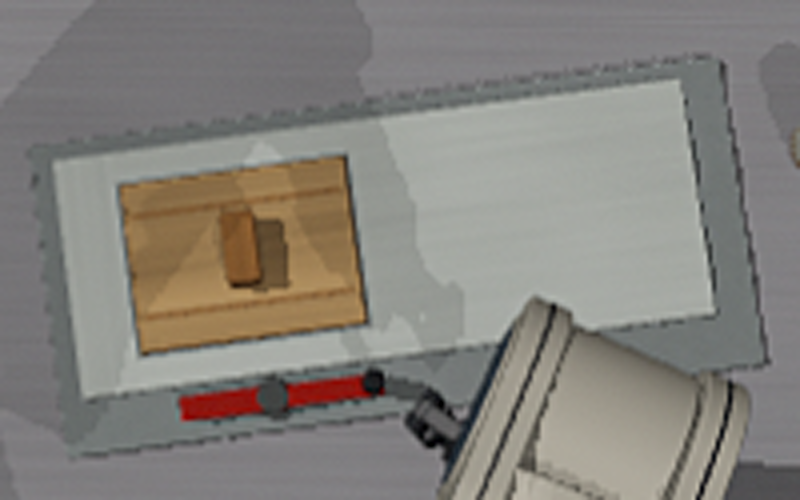

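The board's outline fills the pocket: in the top view it covers (120–368, 155–355) of the zoom, with even margins. Now the lever. I put the post at about (520,-26) mm and the pivot at about (510,43) mm, which is 104 mm off the centre line against 103 given.

```bash
python3 - <<'E'
from plant import bot
import numpy as np,cv2
bot.move_pose([.520,-.0265,.19],[0,90,53.4])
print(bot.current_clock(),np.array(bot.current_joint_pos()).round(0))
for n in("top","side"):
    s=bot.snapshot(n)
    if n=="side": cv2.imwrite("pics/side5.png",cv2.resize(s["image"][130:255,220:420,::-1],None,fx=4,fy=4))
bot.move_l([.520,-.0265,.112],vel=.06)
F=np.array(bot.current_contact_force());print(bot.current_clock(),F.round(1))
s=bot.snapshot("side"); cv2.imwrite("pics/side6.png",cv2.resize(s["image"][130:255,220:420,::-1],None,fx=4,fy=4))
E
```

```text
17.6917 [-12.  15. -15.  59.  -0. -65.]
19.2417 [ 0.1 -0.5  0.6]
```

View pics/side6.png

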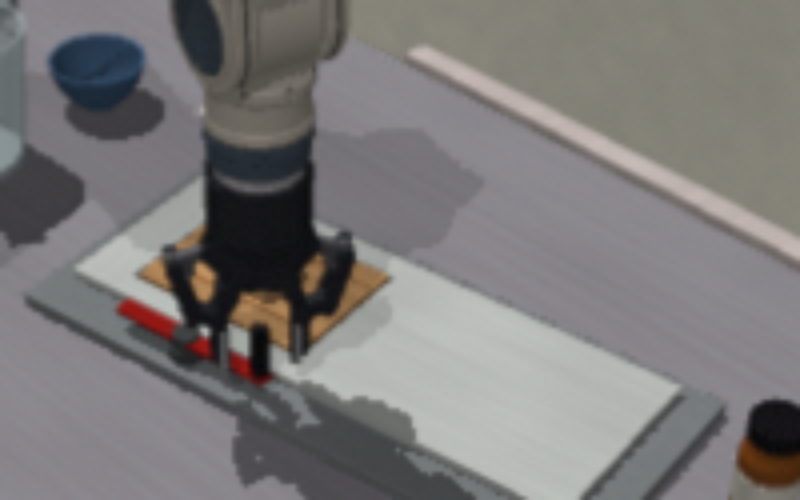

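The post at about (260,350) of the zoom sits between the open fingers, so I'll close and swing.

```bash
python3 - <<'E'
from plant import bot
import numpy as np,cv2
bot.gripper_to(0,20)
print(bot.current_clock(),bot.current_finger_gap(),np.array(bot.current_contact_force()).round(1))
c=np.array([.5098,.0428]);ux=np.array([.9893,.1461]);uy=np.array([-.1461,.9893])
for th in np.arange(.13,1.57,.13).tolist()+[1.60]:
    p=c+.07*(-np.sin(th)*ux-np.cos(th)*uy)
    bot.move_l([p[0],p[1],.112],vel=.05)
    F=np.array(bot.current_contact_force()); print(round(th,2),round(bot.current_clock(),2),F.round(1),round(bot.current_finger_gap(),4))
    if np.abs(F).max()>15: break
bot.pause(.2); print(np.array(bot.current_contact_force()).round(1))
s=bot.snapshot("side"); cv2.imwrite("pics/side7.png",cv2.resize(s["image"][130:255,200:400,::-1],None,fx=4,fy=4))
E
```

```text
19.6583 0.014560299446033258 [-0.6 -1.6  2.4]
0.13 19.99 [ 0.3 -3.4  0.9] 0.015
0.26 20.32 [-0.4 -9.5  2.4] 0.0153
0.39 20.66 [-1.4 -9.   2.7] 0.0151
0.52 20.99 [-3.2 -6.8  3.3] 0.0155
0.65 21.32 [-2.5 -5.3  4.4] 0.0155
0.78 21.66 [-3.1 -4.5  4.3] 0.0151
0.91 21.99 [-3.9 -3.1  5.8] 0.0156
1.04 22.32 [-2.6 -1.5  5.8] 0.0154
1.17 22.66 [ 0.3 -1.2  4.9] 0.0151
1.3 22.99 [ 0.6 -0.9  4.1] 0.0153
1.43 23.32 [1.7 0.  2.9] 0.0153
1.56 23.66 [ 2.9 -2.2  1.9] 0.0155
1.6 23.91 [  3.4 -17.7   0.3] 0.0152
[  3.2 -17.6  -0.6]
```

View pics/side7.png

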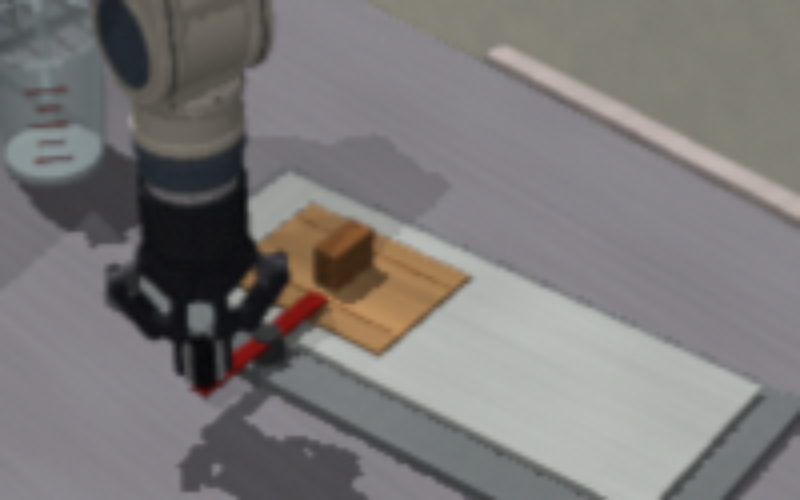

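The lever has reached its stop (the force rose to 17.6 N) and its tongue lies over the board. I'll ease back to 1.56, release and retract straight up.

```bash
python3 - <<'E'
from plant import bot
import numpy as np,cv2
c=np.array([.5098,.0428]);ux=np.array([.9893,.1461]);uy=np.array([-.1461,.9893])
th=1.56;p=c+.07*(-np.sin(th)*ux-np.cos(th)*uy)
bot.move_l([p[0],p[1],.112],vel=.02)
print(np.array(bot.current_contact_force()).round(1))
bot.gripper_to(.05,20)
bot.move_l([p[0],p[1],.20],vel=.1)
bot.move_pose([.40,-.20,.28],[0,90,53.4])
print(bot.current_clock(),np.array(bot.current_contact_force()).round(1))
for n in("top","side"):
    s=bot.snapshot(n); np.save(f"{n}8.npy",s,allow_pickle=True); a=dict(top=(110,235,190,390),side=(150,275,210,410))[n]
    cv2.imwrite(f"pics/{n}8.png",cv2.resize(s["image"][a[0]:a[1],a[2]:a[3],::-1],None,fx=4,fy=4,interpolation=cv2.INTER_CUBIC))
    cv2.imwrite(f"pics/{n}8f.png",s["image"][:,:,::-1])
from h import *
T=load("top8.npy"); m=masks(T,"top"); q=quad(plane(T,big(m["red"]),.031)[:,:2]);print(q)
h=hsv(T);r=np.zeros(h.shape[:2],bool);r[140:205,210:290]=1
w=r&(h[...,0]>5)&(h[...,0]<24)&(h[...,1]>70)
print("board",quad(plane(T,big(w),.022)[:,:2]))
E
```

```text
[ 3.5 -3.3  2.6]
26.8833 [-0.6 -0.1 -0.2]
((545.9365844726562, 47.315185546875), (53.423587799072266, 16.531187057495117), 8.428108215332031)
board ((610.405029296875, 64.23233032226562), (120.58128356933594, 161.07049560546875), 8.477802276611328)
```

View pics/top8.png

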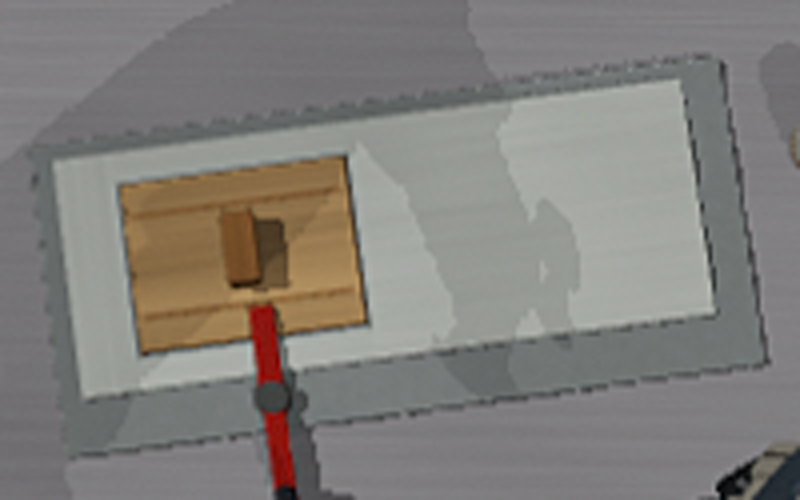

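View pics/side8f.png

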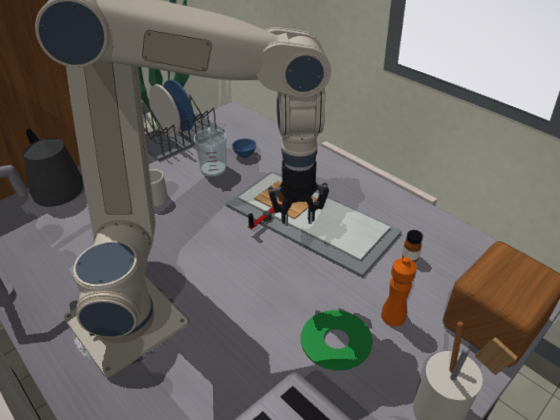

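The lever axis is at 8.4°, the same as the station's x axis, so it stands at about 1.57 rad. The board is home with its edges even in the pocket, and the other items sit at the same pixels as before. Handing in.

```bash
python3 - <<'E'
from plant import bot
print(bot.finish_job(),bot.current_clock())
E
```

```text
the job is handed in; nothing more can be done
the job is handed in; nothing more can be done
```

The board is home in its pocket, the red lever is round against its stop with its tongue over the board, and the job is handed in. The interface gave no verdict. The clock stood at about 27 s when I handed it in.

- **Board:** I gripped it by its bar, turned it square and slid it along the deck. Sampled wrist forces while sliding stayed at or under about 3 N. With the bar still gripped, I lowered it about 8 mm into the pocket rather than letting it drop. It touched no wall, and it met the pocket floor with a 6 N reading before I let go.
- **Lever:** I pulled it round by the post until the force rose to about 18 N at the stop, eased back to about 3 N, and released.
- **Last checks:** In the top view, the board centre is about (610, 64) mm at 8.5°, matching the pocket seen by that camera, with even margins. The lever lies along the station's x axis at 8.4°, so about 1.57 rad. The gripper is clear, and by eye the other items have not moved.
- **Disagreements:** The two cameras differed by about 3 mm on the deck and pocket, so I used the mean. One side-view estimate of the post was about 9 mm off, and its triangulated top came out at 81 mm against 73 mm given. I relied on the top view for the post, and the pivot offset it implied (104 mm against 103 mm) agreed.
- **Not measured:** I did not measure the board's final height or tilt directly. That it lies flat rests on the descent depth and the pictures.

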